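# Sweep a dropped specimen mount out from under the bench riser

## Task

A round specimen mount has rolled under the low clear riser. Pick up the aluminium straightedge, reach it in under the riser behind the mount and gently sweep the mount out, polished face still up, onto the open bench in front of the riser; only the straightedge may touch the mount. Then lay the straightedge flat on the bench in front of the riser with no part of it underneath, leaving everything else where it stands and not knocking the riser.

Things in the scene. Friction and masses are not known exactly. Their poses are not given: they have to be found in the camera images.
- riser: Fixed bench riser of clear acrylic, 220 (x, depth) x 520 (y) x 56 mm high: 6 mm top sheet on two 6 mm side walls at its left and right ends (y = +-257 mm), open front and back, 50 mm free height. Origin on the bench under its centre, x away from the robot: front edge at x = -110 mm. A rack of mounts and a carton stand fixed on the back of its top (x 45 to 105 mm), up to 84 mm above the bench.
- riser_front (a point): Point on the bench directly below the middle of the riser's front edge (the edge towards the robot); axes as the riser's.
- specimen: The dropped specimen mount: pale resin disc 30 mm in diameter, 18 mm high, about 30 g, with a small polished steel inlay in its top face, lying face up on the bench under the front part of the riser, its centre 35 to 70 mm behind the front edge. Origin at the centre of its underside, z up through the polished face. It slides on the bench.
- straightedge: Loose aluminium straightedge, 300 mm long (its x), about 220 g: flat blade 34 mm wide (y), 4 mm thick, with a full-length upright grip rib along its middle, 9 mm thick, its top 24 mm above the underside. Origin at the middle of its underside, z up. Lies flat in front of the riser, roughly along its front edge. Pinch the rib from above, anywhere along it. The ends are alike.
- end_a (a point): Middle of the straightedge's end at its +x (150 mm from its middle), 2 mm above its underside.
- end_b (a point): Middle of the straightedge's end at its -x (150 mm from its middle), 2 mm above its underside.
- lens_case: Bystander: grey plastic lens case, cylinder 34 mm in diameter, 38 mm high, standing under the riser near one end. Origin at its foot.
- slide_box: Bystander: blue slide box 32 (x) x 78 (y) x 26 mm, lying under the riser near its other end. Origin at its foot.
- bottle: Bystander: amber bottle 48 mm in diameter, 85 mm high, on the bench to the left (+y). Origin at its foot.
- objective: Bystander: steel microscope objective 25 mm in diameter, 44 mm high, standing on the bench to the left. Origin at its foot.
- loupe: Bystander: black loupe 38 mm in diameter, 44 mm high, on the bench to the right (-y). Origin at its foot.
- paste: Bystander: white paste jar 52 mm in diameter, 45 mm high, on the bench to the right. Origin at its foot.
- mouse: Bystander: black computer mouse 100 x 56 x 33 mm on a green mat far to the right. Origin at its foot.

How it is judged:
By the outcome, as a careful person would: the job done as asked, in the order asked, and still so for the second after the job is handed in, with the robot touching nothing.
It also fails if it takes over 45 s, if anything falls off the work surface, if the arm or the gripper's body presses on something with over 40 N, if the wrist force passes 120 N, or if a joint passes its speed limit or range.

## Robot

A 6-joint arm with a two-finger parallel gripper is mounted at the origin on the work surface. World frame = base frame: x ahead of the robot, y to its left, z up, the work surface at z = 0. Lengths are in m, angles in rad, forces in N, time in s.
With the tool pointing down it reaches from about 0.25 to 0.775 m from the base axis. Payload 4 kg.
Tool frame: the origin (TCP) lies midway between the tips of the shut fingers; the grasp point (between the pads) lies 19 mm behind it; z points along the fingers, y is the line along which they close (so a half turn about z gives the same grasp; the last joint's range is limited). The gripper opens to 94 mm and grips with 3 to 60 N. Pads are 16 mm wide; open, the fingers measure 119 mm over their backs; the gripper's body (75 mm by 177 mm) begins 78 mm behind the grasp point.
Start: joints at [1.024, 0.087, 1.371, -0, 1.684, -0.103], TCP at [0.236, 0.497, 0.171] pointing down, gripper open.
Joint ranges: [-3.1, 3.1], [-0.76, 2.03], [0.27, 2.55], [-1.08, 4.22], [0.17, 2.65], [-2.57, 2.57]. Speed limits (rad/s): [2.79, 2.79, 3.14, 3.14, 3.14, 3.14].

## Interface

Orientations are given as [roll, pitch, yaw] about the fixed x, y, z axes, in that order (R = Rz(yaw) Ry(pitch) Rx(roll)).
In Python, from bench import get_obs, snapshot, close_job gives the robot as it stands. The module is installed in compiled form; this text tells all that it offers.
- The arm moves only by the tool drive_tool, never from a script. Its argument "commands" is a list of rows, each a list of 6 numbers: the shift along the tool's x, y, z in units of 0.04 m (1.0 is 0.04 m), then the turn, a rotation vector about the tool's x, y, z in units of 0.1 rad (1.0 is 0.1 rad). In form: [[dx, dy, dz, wx, wy, wz], ...]. A call has 1 to 20 rows; each row shifts and turns the commanded pose from where the row before left it, along the tool's axes as they then stand; what a row does not reach is not made up. A row lasts 1/8 s, in which the tool goes at most 62.5 mm and 10.7 degrees, less where a joint would pass 70% of its speed; a pose out of reach is approached as far as the arm can. A call with a number of a shift or a turn outside -1 to 1 is refused whole. A call with a gripper value outside its range is refused whole. "gripper" is the closure, from 0 (fully open) to 1 (shut), set as the call begins (left out, the last holds). The fingers move at their own pace and stop on an object; the grip force is fixed at half the most. Time passes only in rows, so rows that do not move let the fingers close. It gives the time, the measured TCP pose, the force, the opening and the grip force at its end, in the units of the state.
- get_obs(): the state, without advancing time (a new reading comes with each control period).
- snapshot(name): name is "scene" or "top" or "wrist"; returns a dict with "image" (400x640x3 uint8, blue, green, red), "range_z" (400x640 float32, m along the optical axis (not along the pixel's ray), 0 where there is no reading), "fx", "fy", "cx", "cy" (pixels), "rvec" (rotation vector, rad) and "tvec" (3), from world to camera coordinates, as OpenCV has them. Camera axes: x right, y down, z forward; pixel columns grow to the right and rows downward; lengths in m; the calibration is good to about 2 mm. A picture is of the moment at which its call begins.
- close_job(): hands the job in; it is judged then, once.
The state is a dict: "time": time; "joint_positions": joint angles; "qvel": joint speeds; "joint_torque": joint torques, N m; "tool_pos": TCP position; "ee_rot": TCP orientation; "wrist_force": force on the tool from outside, world axes, zero at the start; "wrist_torque": the same for the moment, N m; "width": finger opening in m; "finger_force": force on a finger pad.
Only numpy, scipy, OpenCV 4.12 (cv2) and the standard library are available. Lean on these libraries where they do the work, as an engineer would, in place of code of your own. Each camera call takes 0.05 s, during which the arm holds its last target. There are 200 camera calls.

## Working session

There is one attempt and no reset: what is moved stays moved. The work goes in short steps, Python scripts to look and compute and a tool call to move; the robot and the scene stay as the last step left them, time stands still between calls to the robot, and variables do not carry over. Pictures are saved under pics/ and viewed, at most 10 in all, crops included, and the job is handed in when it is done.

Besides the shell and the picture viewer there is one more tool, called after "Call:" by a JSON object that holds its "fn" and its "kwargs". drive_tool: Moves the arm, as the interface text tells. Its arguments: {"type":"object","properties":{"commands":{"type":"array"},"gripper":{"type":"number"}},"required":["commands"]}

```bash
mkdir -p pics
cat > h.py <<'E'
import numpy as np, cv2
from bench import get_obs, snapshot, close_job
def cam(s):
    R=cv2.Rodrigues(np.array(s["rvec"],float))[0]; t=np.array(s["tvec"],float).ravel(); return R,t
def ray(s,u,v,z):
    R,t=cam(s); c=-R.T@t
    d=R.T@np.array([(u-s["cx"])/s["fx"],(v-s["cy"])/s["fy"],1.]); return c+d*(z-c[2])/d[2]
def cloud(s):
    R,t=cam(s); Z=s["range_z"]; v,u=np.mgrid[:Z.shape[0],:Z.shape[1]]
    P=np.stack([(u-s["cx"])/s["fx"]*Z,(v-s["cy"])/s["fy"]*Z,Z],-1); W=(P-t)@R; W[Z<=0]=np.nan; return W
def proj(s,p):
    R,t=cam(s); q=R@np.array(p)+t; return q[0]/q[2]*s["fx"]+s["cx"],q[1]/q[2]*s["fy"]+s["cy"]
E
python3 - <<'E'
from h import *
for n in("top","scene"):
    s=snapshot(n); cv2.imwrite(f"pics/{n}0.png",s["image"]); R,t=cam(s); print(n,-R.T@t,s["fx"],R[2])
o=get_obs(); print(o["tool_pos"],o["ee_rot"],o["time"])
E
```

```text
top [ 0.4053482  -0.07201772  1.15408239] 393.3271076285907 [ 0.20558379 -0.01697606 -0.97849227]
scene [1.47423672 0.69206456 0.77495963] 425.33828711648243 [-0.62237995 -0.56296142 -0.54379926]
[0.23587335 0.49623681 0.16941914] [-3.13960694e+00 -2.04987059e-04  2.69775601e+00] 0.1
```

View pics/top0.png

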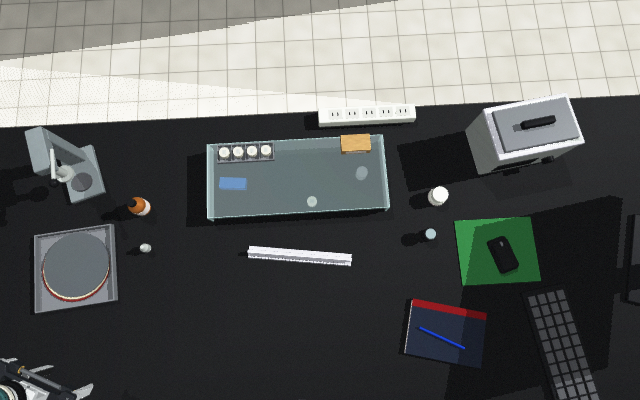

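View pics/scene0.png

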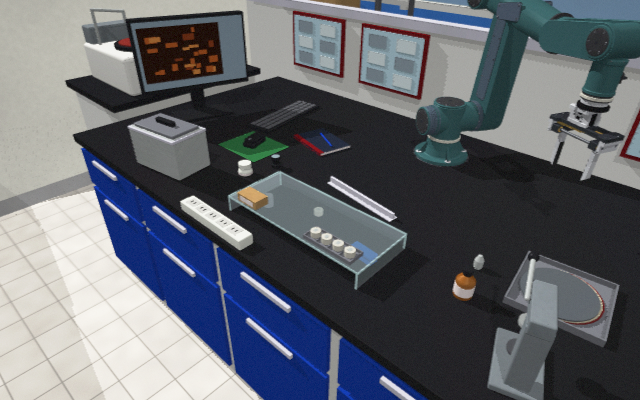

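The top view shows the specimen at (312,201), slide box (233,184), lens case (362,173), straightedge from (249,252) to (352,260), and riser corners near (207,218), (389,208), (383,135) and (208,145). The scene view agrees.

Run:
```python
from h import *
s=snapshot("top"); im=s["image"]; W=cloud(s)
c=cv2.resize(im[125:275,195:400],None,fx=3.9,fy=3.9,interpolation=cv2.INTER_CUBIC); cv2.imwrite("pics/crop.png",c)
x0,y0,x1,y1=235,235,365,275
m=np.zeros(im.shape[:2],np.uint8); m[y0:y1,x0:x1]=(im[y0:y1,x0:x1].min(2)>90)*255
cs=max(cv2.findContours(m,0,2)[0],key=cv2.contourArea); r=cv2.minAreaRect(cs); print(r); 
b=cv2.boxPoints(r)
for p in b: print("SE",p,ray(s,*p,0.014).round(4))
P=W[m>0]; print("SE z",np.nanpercentile(P[:,2],[5,25,50,75,95]))
T=P[P[:,2]>.016]; 
if len(T)>20:
    l=cv2.fitLine(T[:,:2].astype(np.float32),cv2.DIST_L2,0,.01,.01).ravel(); print("rib",l,np.degrees(np.arctan2(l[1],l[0])),T[:,:2].min(0),T[:,:2].max(0))
for u,v in((207,218),(389,208),(383,135),(208,145)): print("riser",ray(s,u,v,.056).round(4),W[v,u].round(4))
for u,v in((312,201),(362,173),(233,184)): print(u,v,W[v,u].round(4),ray(s,u,v,.018).round(4))
```

```text
((299.0035705566406, 255.454833984375), (104.54476928710938, 12.505950927734375), 4.548042297363281)
SE [246.39996 257.54318] [0.4988 0.1303 0.014 ]
SE [247.3916 245.0766] [0.5345 0.1267 0.014 ]
SE [351.60718 253.36649] [ 0.4932 -0.1728  0.014 ]
SE [350.61554 265.83307] [ 0.4579 -0.1673  0.014 ]
SE z [-0.00084297  0.00202577  0.00415919  0.01974891  0.02524013]
rib [ 0.1375841   0.9904901   0.4971124  -0.02235966] 82.09193 [ 0.47383282 -0.16941643] [0.52244857 0.12708893]
riser [0.6129 0.2318 0.056 ] [0.6232 0.2469 0.0014]
riser [ 0.6121 -0.2851  0.056 ] [ 0.623  -0.2963 -0.0018]
riser [ 0.833  -0.2881  0.056 ] [ 0.8563 -0.3    -0.0041]
riser [0.8309 0.229  0.056 ] [0.8312 0.2293 0.0552]
312 201 [ 0.6459 -0.0672  0.0521] [ 0.6533 -0.0671  0.018 ]
362 173 [ 0.7204 -0.2168  0.054 ] [ 0.7307 -0.2216  0.018 ]
233 184 [0.708  0.1571 0.0565] [0.7186 0.1651 0.018 ]
```

View pics/crop.png

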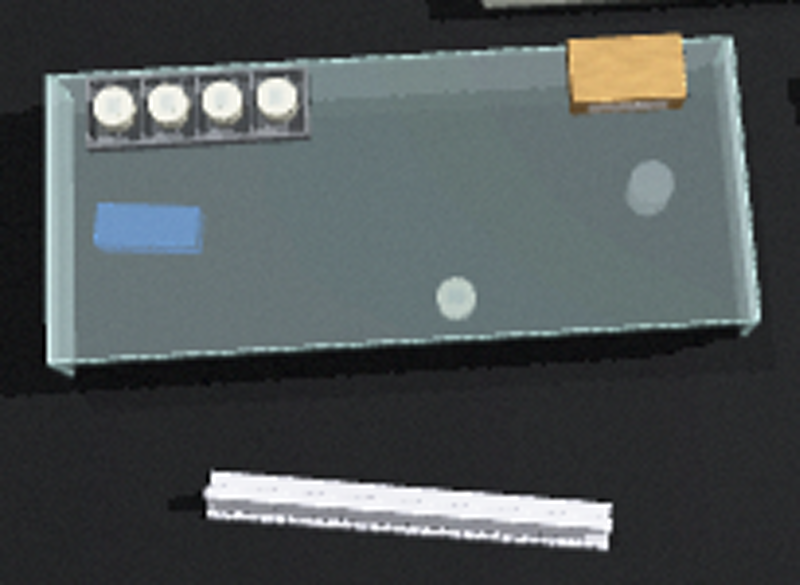

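Riser front edge is at x≈0.6125, running y −0.286 to 0.232 and square to the world. Specimen is at about (0.651, −0.067). The rib is centred at (0.497, −0.022) at 82.1°. I'll grip it 80 mm left of its middle, insert it at 35° from the left, swing it out about the grip, then pull.

Call:
{"fn": "drive_tool", "kwargs": {"commands": [[0,0,0,0,0,0.97],[0,0,0,0,0,0.97],[0,0,0,0,0,0.97],[0,0,0,0,0,0.97],[0,0,0,0,0,0.97],[0,0,0,0,0,0.97],[0,0,0,0,0,0.97],[0,0,0,0,0,0.97],[0,0,0,0,0,0.97],[0,0,0,0,0,0.97],[0,0,0,0,0,0.97],[0,0,0,0,0,0.97],[0,0,0,0,0,0.97]]}}

```text
time: 1.78
tool_pos: [0.236, 0.4965, 0.1699]
ee_rot: [-3.141, 0.001, 1.434]
wrist_force: [0.6, 0.3, 0.1]
width: 0.0943
finger_force: 0.0
```

Call:
{"fn": "drive_tool", "kwargs": {"commands": [[-0.83,0.69,0.08,0,0,0],[-0.83,0.69,0.08,0,0,0],[-0.83,0.69,0.08,0,0,0],[-0.83,0.69,0.08,0,0,0],[-0.83,0.69,0.08,0,0,0],[-0.83,0.69,0.08,0,0,0],[-0.83,0.69,0.08,0,0,0],[-0.83,0.69,0.08,0,0,0],[-0.83,0.69,0.08,0,0,0],[-0.83,0.69,0.08,0,0,0],[-0.83,0.69,0.08,0,0,0],[-0.83,0.69,0.08,0,0,0],[0,0,0,0,0,0]]}}

```text
time: 3.4
tool_pos: [0.5116, 0.0554, 0.1309]
ee_rot: [-3.14, 0.001, 1.433]
wrist_force: [0.6, 0.4, -0.3]
width: 0.0938
finger_force: 0.0
```

```bash
cat >> h.py <<'E'
from scipy.spatial.transform import Rotation as Ro
def where():
    o=get_obs(); R=Ro.from_euler("xyz",o["ee_rot"]).as_matrix(); print("t",o["time"],"tcp",np.round(o["tool_pos"],4),"yaw",round(np.degrees(o["ee_rot"][2]),2),"rp",np.round(np.degrees(o["ee_rot"][:2]),2),"F",np.round(o["wrist_force"],1),"w",round(o["width"],4),"ff",o["finger_force"]); return np.array(o["tool_pos"]),R
def units(target):  # total shift in tool axes, units
    p,R=where(); print("shift units",(R.T@(np.array(target)-p)/.04).round(3))
E
python3 - <<'E'
from h import *
where()
s=snapshot("wrist"); cv2.imwrite("pics/w1.png",s["image"])
W=cloud(s); ok=(W[...,2]>.018)&(W[...,2]<.032)&(W[...,0]<.56)&(W[...,0]>.4)
T=W[ok]; l=cv2.fitLine(T[:,:2].astype(np.float32),cv2.DIST_HUBER,0,.001,.001).ravel(); print(len(T),l,np.degrees(np.arctan2(l[1],l[0])),T.min(0),T.max(0),np.median(T[:,2]))
E
```

```text
t 3.4 tcp [0.5116 0.0554 0.1309] yaw 82.08 rp [-1.7989e+02  4.0000e-02] F [ 0.6  0.4 -0.3] w 0.0938 ff 0.0
1945 [0.13766333 0.99047905 0.5026071  0.01615935] 82.08734 [ 0.47690647 -0.14280682  0.02198122] [0.52165003 0.12638951 0.02693358] 0.024296447951533955
```

View pics/w1.png

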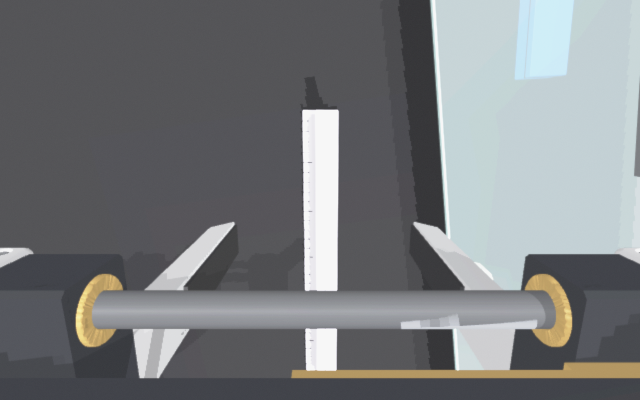

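The wrist view shows the rib centred between the fingers (columns 303–338, end at row 110), about 3.5 mm off. Correct that and descend.

Call:
{"fn": "drive_tool", "kwargs": {"commands": [[0,-0.09,0.6,0,0,0],[0,0,0.6,0,0,0],[0,0,0.6,0,0,0],[0,0,0.6,0,0,0],[0,0,0.45,0,0,0],[0,0,0.23,0,0,0],[0,0,0,0,0,0]]}}

```text
time: 4.32
tool_pos: [0.5072, 0.0585, 0.0085]
ee_rot: [-3.141, -0.0, 1.437]
wrist_force: [0.6, 0.2, -0.7]
width: 0.0939
finger_force: 0.0
```

Call:
{"fn": "drive_tool", "kwargs": {"commands": [[0,0,0,0,0,0],[0,0,0,0,0,0],[0,0,0,0,0,0],[0,0,0,0,0,0],[0,0,0,0,0,0],[0,0,0,0,0,0]], "gripper": 1}}

```text
time: 5.08
tool_pos: [0.5076, 0.0581, 0.0089]
ee_rot: [3.142, -0.0, 1.437]
wrist_force: [-0.3, 0.0, 0.1]
width: 0.0376
finger_force: 0.0
```

Call:
{"fn": "drive_tool", "kwargs": {"commands": [[0,0,0,0,0,0],[0,0,0,0,0,0],[0,0,0,0,0,0],[0,0,0,0,0,0],[0,0,0,0,0,0],[0,0,0,0,0,0]]}}

```text
time: 5.82
tool_pos: [0.5076, 0.0582, 0.0089]
ee_rot: [3.142, -0.0, 1.437]
wrist_force: [0.4, -0.2, 0.7]
width: 0.0006
finger_force: 0.0
```

Call:
{"fn": "drive_tool", "kwargs": {"commands": [[0,0,-0.1,0,0,0],[0,0,-0.1,0,0,0],[0,0,0,0,0,0]]}}

```text
time: 6.2
tool_pos: [0.5082, 0.0582, 0.0176]
ee_rot: [3.14, -0.0, 1.437]
wrist_force: [-0.1, -0.0, 0.5]
width: 0.0003
finger_force: 0.0
```

Run:
```python
from h import *
where()
s=snapshot("wrist"); W=cloud(s); ok=(W[...,2]>.012)&(W[...,2]<.05)&(W[...,0]<.56)&(W[...,0]>.4)&(W[...,1]<.15)
# rib heights along y
for a in np.arange(-.16,.14,.03):
    k=ok&(W[...,1]>a)&(W[...,1]<a+.03)
    if k.sum()>5: print(a.round(2),k.sum(),np.median(W[k],0).round(4))
s=snapshot("top"); im=s["image"]
g=im[190:214,300:326].astype(int); m=(cv2.cvtColor(im,cv2.COLOR_BGR2GRAY)>160).astype(np.uint8)
m[:190]=0;m[214:]=0;m[:,:298]=0;m[:,328:]=0
c=max(cv2.findContours(m,0,2)[0],key=cv2.contourArea); (u,v),r=cv2.minEnclosingCircle(c); print(u,v,r,ray(s,u,v,.018),ray(s,u,v,.009),.03/2*s['fx']/1.14)
```

```text
t 6.2 tcp [0.5082 0.0582 0.0176] yaw 82.32 rp [ 1.7992e+02 -2.0000e-02] F [-0.1 -0.   0.5] w 0.0003 ff 0.0
-0.07 63 [ 0.4926 -0.0423  0.0242]
-0.04 282 [ 0.4965 -0.0288  0.0244]
-0.01 18 [0.5025 0.0164 0.0242]
0.05 505 [0.5099 0.0693 0.0243]
0.08 757 [0.5135 0.0952 0.0243]
0.11 449 [0.5168 0.1181 0.0243]
311.5 201.0 5.2202534675598145 [ 0.65342706 -0.06557949  0.018     ] [ 0.65539233 -0.06552849  0.009     ] 5.175356679323562
```

Fingers shut to zero, so nothing is held. Look before acting.

Run:
```python
from h import *
s=snapshot("wrist"); t=snapshot("scene")
u,v=map(int,proj(t,(.508,.058,.01))); print(u,v)
b=t["image"][max(v-50,0):v+50,u-70:u+70]; b=cv2.resize(b,(560,400),interpolation=cv2.INTER_CUBIC)
a=s["image"][:, :]; a=cv2.resize(a,(320,200)); b[:0]=0
c=np.zeros((600,560,3),np.uint8); c[:400]=b; c[400:,:320]=a; cv2.imwrite("pics/c2.png",c)
W=cloud(s)
# finger points: near tcp
k=(np.abs(W[...,0]-.508)<.05)&(np.abs(W[...,1]-.058)<.03)&(W[...,2]<.08); v,u=np.nonzero(k); print(k.sum(),u.min(),u.max(),v.min(),v.max())
```

```text
377 207
10845 246 399 161 253
```

View pics/c2.png

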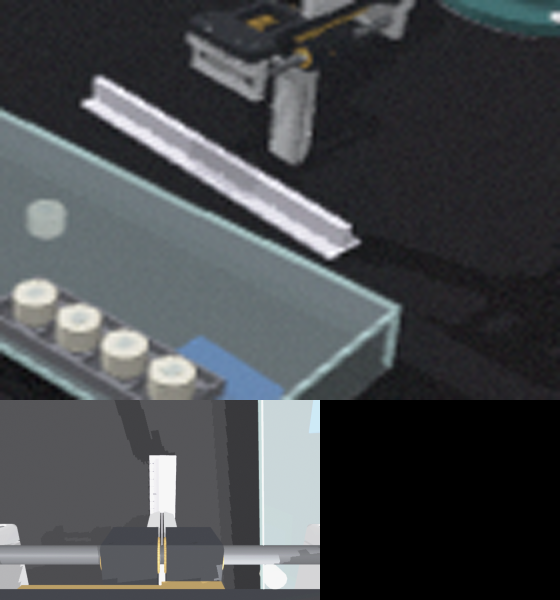

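The fingertips closed above the rib: in the scene crop the tip (about 290,160) is clear of it. Measure the tip's true height.

Run:
```python
from h import *
where()
t=snapshot("scene"); W=cloud(t)
print("proj tcp",proj(t,(.508,.058,.0176)))
for v in range(175,205,2):
    u=377-70+int(290/4); v_=v; print(v,u,W[v,u-2:u+4:2].round(3).tolist())
print(t["image"].shape)
```

```text
t 6.4 tcp [0.5075 0.0582 0.0168] yaw 82.32 rp [-1.7999e+02 -1.0000e-02] F [ 1.  -1.5 -0.4] w 0.0006 ff 0.0
proj tcp (np.float64(377.2923068956483), np.float64(205.87782411609226))
175 379 [[0.518, 0.052, 0.134], [0.522, 0.062, 0.139], [0.52, 0.068, 0.14]]
177 379 [[0.514, 0.05, 0.124], [0.519, 0.061, 0.13], [0.518, 0.067, 0.132]]
179 379 [[0.518, 0.054, 0.12], [0.518, 0.061, 0.123], [0.516, 0.067, 0.125]]
181 379 [[0.52, 0.055, 0.114], [0.521, 0.064, 0.118], [0.515, 0.067, 0.117]]
183 379 [[0.517, 0.054, 0.106], [0.52, 0.063, 0.11], [0.513, 0.066, 0.108]]
185 379 [[0.522, 0.058, 0.102], [0.518, 0.063, 0.102], [0.515, 0.068, 0.103]]
187 379 [[0.517, 0.056, 0.091], [0.516, 0.062, 0.094], [0.514, 0.069, 0.096]]
189 379 [[0.518, 0.057, 0.086], [0.517, 0.064, 0.088], [0.512, 0.068, 0.088]]
191 379 [[0.517, 0.057, 0.078], [0.523, 0.069, 0.085], [0.511, 0.068, 0.08]]
193 379 [[0.517, 0.058, 0.07], [0.518, 0.066, 0.074], [0.515, 0.071, 0.075]]
195 379 [[0.519, 0.06, 0.065], [0.519, 0.067, 0.068], [0.512, 0.07, 0.066]]
197 379 [[0.445, 0.012, 0.002], [0.513, 0.064, 0.057], [0.506, 0.067, 0.055]]
199 379 [[0.456, 0.02, 0.003], [0.449, 0.024, 0.001], [0.441, 0.026, -0.002]]
201 379 [[0.464, 0.026, 0.002], [0.458, 0.03, -0.0], [0.455, 0.036, 0.001]]
203 379 [[0.505, 0.054, 0.025], [0.465, 0.035, -0.002], [0.464, 0.042, 0.001]]
(400, 640, 3)
```

The fingertips are really about 36 mm higher than the reported TCP (tip ≈0.053 against 0.017 reported); finger and rib agree in both cameras. So reopen partway, go lower in steps, and watch force and range.

Call:
{"fn": "drive_tool", "kwargs": {"commands": [[0,0,0,0,0,0],[0,0,0,0,0,0],[0,0,0,0,0,0],[0,0,0,0,0,0],[0,0,0,0,0,0],[0,0,0,0,0,0]], "gripper": 0.5}}

```text
time: 7.2
tool_pos: [0.5076, 0.0582, 0.0169]
ee_rot: [3.142, -0.0, 1.437]
wrist_force: [1.1, -0.6, -0.0]
width: 0.0469
finger_force: 0.0
```

Call:
{"fn": "drive_tool", "kwargs": {"commands": [[0,0,0.25,0,0,0],[0,0,0.25,0,0,0],[0,0,0,0,0,0]]}}

```text
time: 7.58
tool_pos: [0.5062, 0.0582, -0.0049]
ee_rot: [-3.138, 0.0, 1.437]
wrist_force: [-0.6, -1.0, -0.2]
width: 0.0469
finger_force: 0.0
```

Run:
```python
from h import *
p,_=where()
t=snapshot("scene"); W=cloud(t)
k=(W[...,2]>.004)&(W[...,2]<.12)&(np.abs(W[...,1]-p[1])<.02)&(W[...,0]>p[0]+.012)&(W[...,0]<p[0]+.06)
Q=W[k]; print("outer finger",len(Q),np.percentile(Q[:,2],[0,1,3,10]).round(4),np.median(Q,0))
v,u=np.nonzero(k); print(u.min(),u.max(),v.min(),v.max())
for r in range(v.max()-14,v.max()+3): 
    kk=k[r]; print(r,kk.sum(),W[r][kk].mean(0).round(3) if kk.any() else '')
cv2.imwrite("pics/c3.png",cv2.resize(t["image"][150:250,310:450],(560,400),interpolation=cv2.INTER_CUBIC))
```

```text
t 7.575 tcp [ 0.5062  0.0582 -0.0049] yaw 82.32 rp [-1.7981e+02  2.0000e-02] F [-0.6 -1.  -0.2] w 0.0469 ff 0.0
outer finger 157 [0.0042 0.0044 0.0047 0.0074] [0.53878249 0.06070577 0.07132572]
369 379 183 214
200 6 [0.54  0.059 0.055]
201 7 [0.538 0.056 0.05 ]
202 7 [0.538 0.056 0.046]
203 6 [0.539 0.06  0.044]
204 4 [0.539 0.063 0.042]
205 3 [0.533 0.062 0.035]
206 1 [0.529 0.064 0.03 ]
207 0 
208 0 
209 2 [0.525 0.043 0.007]
210 4 [0.522 0.053 0.006]
211 5 [0.525 0.057 0.006]
212 4 [0.524 0.068 0.007]
213 4 [0.525 0.073 0.005]
214 1 [0.529 0.078 0.006]
215 0 
216 0
```

View pics/c3.png

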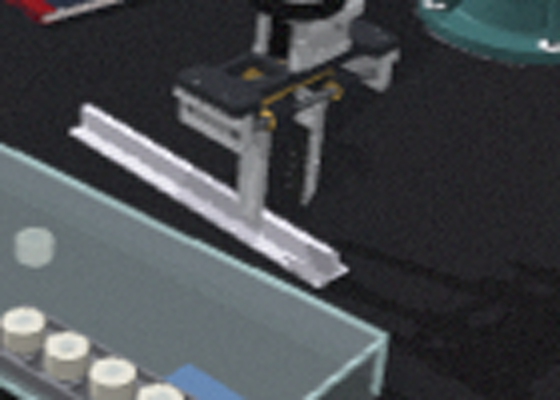

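The fingers now straddle the rib with tips at about 0.032 and no force. Go 24 mm lower.

Call:
{"fn": "drive_tool", "kwargs": {"commands": [[0,0,0.2,0,0,0],[0,0,0.2,0,0,0],[0,0,0.1,0,0,0],[0,0,0,0,0,0]]}}

```text
time: 8.12
tool_pos: [0.5072, 0.0582, -0.0237]
ee_rot: [-3.141, 0.0, 1.437]
wrist_force: [0.5, -0.1, -0.4]
width: 0.0471
finger_force: 0.0
```

Run:
```python
from h import *
p,_=where()
t=snapshot("scene"); W=cloud(t)
k=(W[...,2]>.004)&(W[...,2]<.12)&(np.abs(W[...,1]-p[1])<.02)&(W[...,0]>p[0]+.012)&(W[...,0]<p[0]+.06)
v,u=np.nonzero(k)
for r in range(v.max()-12,v.max()+1): 
    kk=k[r]; print(r,kk.sum(),W[r][kk].mean(0).round(3) if kk.any() else '')
```

```text
t 8.125 tcp [ 0.5072  0.0582 -0.0237] yaw 82.32 rp [-179.94    0.  ] F [ 0.5 -0.1 -0.4] w 0.0471 ff 0.0
202 7 [0.539 0.058 0.047]
203 7 [0.539 0.058 0.043]
204 7 [0.54  0.059 0.04 ]
205 7 [0.539 0.059 0.036]
206 7 [0.54  0.059 0.033]
207 6 [0.541 0.059 0.03 ]
208 5 [0.541 0.061 0.027]
209 5 [0.535 0.057 0.018]
210 4 [0.531 0.056 0.012]
211 5 [0.531 0.053 0.007]
212 1 [0.522 0.065 0.004]
213 4 [0.525 0.072 0.005]
214 1 [0.527 0.076 0.004]
```

Call:
{"fn": "drive_tool", "kwargs": {"commands": [[0,0,0.1,0,0,0],[0,0,0,0,0,0]]}}

```text
time: 8.43
tool_pos: [0.5074, 0.0582, -0.0273]
ee_rot: [-3.141, -0.0, 1.437]
wrist_force: [-0.4, 0.1, -0.6]
width: 0.047
finger_force: 0.0
```

Call:
{"fn": "drive_tool", "kwargs": {"commands": [[0,0,0,0,0,0],[0,0,0,0,0,0],[0,0,0,0,0,0],[0,0,0,0,0,0],[0,0,0,0,0,0],[0,0,0,0,0,0]], "gripper": 1}}

```text
time: 9.18
tool_pos: [0.5077, 0.0582, -0.0271]
ee_rot: [3.141, -0.0, 1.437]
wrist_force: [1.0, 0.1, 0.2]
width: 0.0088
finger_force: 30.0
```

Gripped: width 8.8 mm, 30 N. Lift 4 mm, stage to the left at (0.454, 0.243), then turn to 130°.

Call:
{"fn": "drive_tool", "kwargs": {"commands": [[0,0,-0.1,0,0,0],[0.63,-0.28,0,0,0,0],[0.63,-0.28,0,0,0,0],[0.63,-0.28,0,0,0,0],[0.63,-0.28,0,0,0,0],[0.63,-0.28,0,0,0,0],[0.63,-0.28,0,0,0,0],[0.63,-0.28,0,0,0,0],[0,0,0,0,0,0]]}}

```text
time: 10.3
tool_pos: [0.4527, 0.2447, -0.0233]
ee_rot: [-3.141, -0.0, 1.44]
wrist_force: [-0.5, -0.8, -1.4]
width: 0.0084
finger_force: 30.0
```

Call:
{"fn": "drive_tool", "kwargs": {"commands": [[0,0,0,0,0,-0.83],[0,0,0,0,0,-0.83],[0,0,0,0,0,-0.83],[0,0,0,0,0,-0.83],[0,0,0,0,0,-0.83],[0,0,0,0,0,-0.83],[0,0,0,0,0,-0.83],[0,0,0,0,0,-0.83],[0,0,0,0,0,-0.83],[0,0,0,0,0,-0.83],[0,0,0,0,0,0]]}}

```text
time: 11.68
tool_pos: [0.4535, 0.2425, -0.0233]
ee_rot: [-3.141, 0.0, 2.265]
wrist_force: [-0.3, -0.6, -1.0]
width: 0.0087
finger_force: 30.0
```

Run:
```python
from h import *
p,R=where()
s=snapshot("scene"); W=cloud(s); st=snapshot("top"); Wt=cloud(st)
d=np.array([np.cos(np.radians(-50)),np.sin(np.radians(-50))])
for nm,w,s in(("scene",W,s),("top",Wt,st)):
    br=s["image"].min(2)>90
    q=(w[...,:2]-p[:2]); a=q@d; b=q@np.array([-d[1],d[0]])
    k=br&(np.abs(b)<.03)&(a>.02)&(a<.25)&(w[...,2]<.04)&(w[...,2]>-.004)
    print(nm,k.sum(),"tip a",np.percentile(a[k],[98,100]))
    for lo in np.arange(.02,.25,.03):
        kk=k&(a>=lo)&(a<lo+.03)
        if kk.sum()>5: print(lo.round(2),kk.sum(),"z95",np.percentile(w[kk][:,2],[5,95]).round(4),"b",np.percentile(b[kk],[5,50,95]).round(4))
cv2.imwrite("pics/t4.png",cv2.resize(st["image"][125:285,170:410],(780,520),interpolation=cv2.INTER_CUBIC))
G=(.583,.090,p[2]); units(G)
```

```text
t 11.675 tcp [ 0.4535  0.2425 -0.0233] yaw 129.77 rp [-1.7996e+02  1.0000e-02] F [-0.3 -0.6 -1. ] w 0.0087 ff 29.999263286590576
scene 483 tip a [0.17997725 0.19474245]
0.02 101 z95 [0.007 0.029] b [-0.0022  0.0044  0.0166]
0.05 98 z95 [0.0065 0.0294] b [-0.0008  0.0048  0.0166]
0.08 106 z95 [0.006  0.0301] b [-0.0011  0.0052  0.0166]
0.11 98 z95 [0.006  0.0289] b [-0.0031  0.0046  0.0152]
0.14 59 z95 [0.0091 0.0303] b [-0.0014  0.0028  0.007 ]
0.17 21 z95 [0.0223 0.0301] b [-0.0054  0.0012  0.0048]
top 876 tip a [0.22630709 0.23149663]
0.02 127 z95 [0.003  0.0291] b [-0.0146 -0.0029  0.0158]
0.05 126 z95 [0.0023 0.0292] b [-0.0156 -0.0036  0.0154]
0.08 128 z95 [0.0023 0.0288] b [-0.0158 -0.0034  0.0158]
0.11 127 z95 [0.0029 0.0284] b [-0.0158 -0.0036  0.0155]
0.14 123 z95 [0.0025 0.0286] b [-0.016  -0.0038  0.0157]
0.17 122 z95 [0.0019 0.0277] b [-0.0165 -0.0041  0.0154]
0.2 121 z95 [0.0029 0.0275] b [-0.0167 -0.0043  0.0142]
t 11.775 tcp [ 0.4535  0.2428 -0.0232] yaw 129.77 rp [-179.97    0.  ] F [ 0.5 -0.3 -2.1] w 0.0087 ff 29.99961644411087
shift units [-5.008e+00  4.600e-02  1.000e-03]
```

View pics/t4.png

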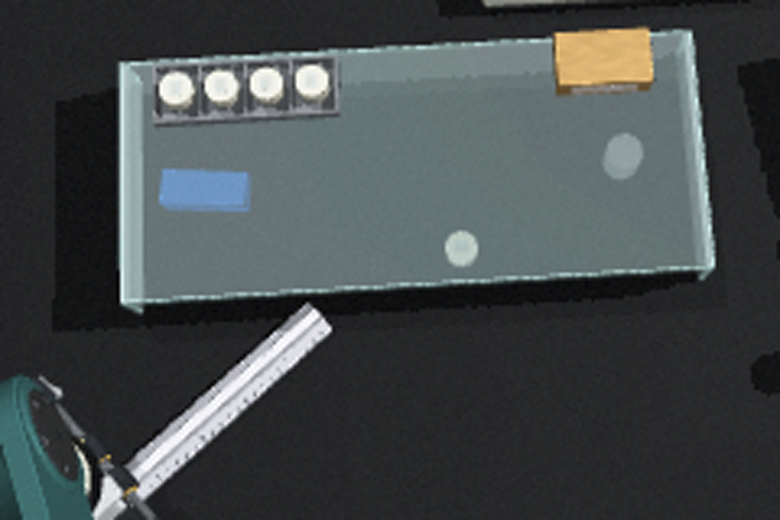

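The straightedge is level, about 4 mm up, and its tip at crop (315,315) lies just in front of the riser edge. Its line passes behind the specimen at (461,248), so insert along its axis.

Call:
{"fn": "drive_tool", "kwargs": {"commands": [[-0.3,0.02,0,0,0,0],[-0.5,0.03,0,0,0,0],[-0.5,0,0,0,0,0],[-0.5,0,0,0,0,0],[-0.5,0,0,0,0,0],[-0.5,0,0,0,0,0],[-0.5,0,0,0,0,0],[-0.5,0,0,0,0,0],[-0.4,0,0,0,0,0],[-0.4,0,0,0,0,0],[-0.2,0,0,0,0,0],[-0.2,0,0.04,0,0,0],[0,0,0,0,0,0]]}}

```text
time: 13.4
tool_pos: [0.5832, 0.091, -0.025]
ee_rot: [-3.141, -0.0, 2.267]
wrist_force: [0.2, -0.0, -2.1]
width: 0.0087
finger_force: 30.0
```

Run:
```python
from h import *
where()
st=snapshot("top")
cv2.imwrite("pics/t5.png",cv2.resize(st["image"][125:285,170:410],(780,520),interpolation=cv2.INTER_CUBIC))
```

```text
t 13.4 tcp [ 0.5832  0.091  -0.025 ] yaw 129.86 rp [-1.7998e+02 -2.0000e-02] F [ 0.2 -0.  -2.1] w 0.0087 ff 29.999593198299408
```

View pics/t5.png

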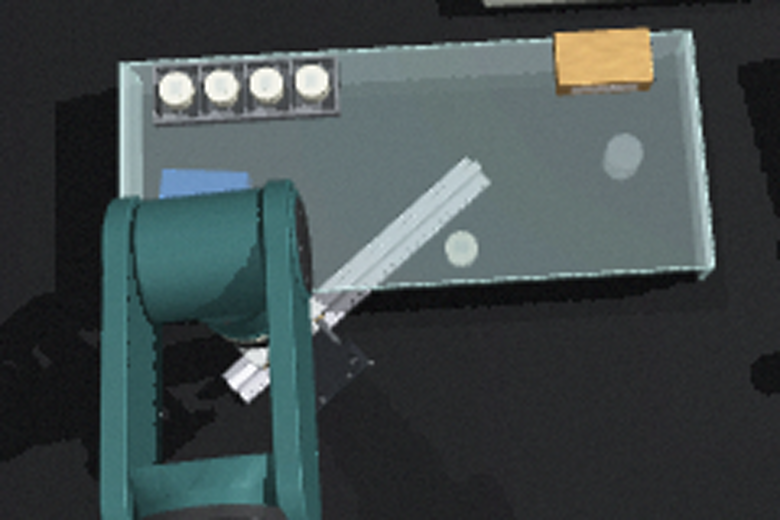

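The blade lies behind the specimen at (461,248) with a clear gap, and nothing else moved. Swing it out slowly about the grip.

Call:
{"fn": "drive_tool", "kwargs": {"commands": [[0,0,0,0,0,0.2],[0,0,0,0,0,0.25],[0,0,0,0,0,0.3],[0,0,0,0,0,0.35],[0,0,0,0,0,0.4],[0,0,0,0,0,0.4],[0,0,0,0,0,0.4],[0,0,0,0,0,0.4],[0,0,0,0,0,0.4],[0,0,0,0,0,0.4],[0,0,0,0,0,0.4],[0,0,0,0,0,0.4],[0,0,0,0,0,0.4],[0,0,0,0,0,0.4],[0,0,0,0,0,0.4],[0,0,0,0,0,0.4],[0,0,0,0,0,0.4],[0,0,0,0,0,0.4],[0,0,0,0,0,0.25],[0,0,0,0,0,0.1]]}}

```text
time: 15.95
tool_pos: [0.5834, 0.0913, -0.0246]
ee_rot: [3.141, -0.0, 1.561]
wrist_force: [0.1, 0.7, -1.9]
width: 0.0087
finger_force: 30.0
```

Run:
```python
from h import *
p,R=where()
st=snapshot("top")
cv2.imwrite("pics/t6.png",cv2.resize(st["image"][125:285,170:410],(780,520),interpolation=cv2.INTER_CUBIC))
units((.535,p[1],p[2]))
```

```text
t 15.95 tcp [ 0.5834  0.0913 -0.0246] yaw 89.44 rp [179.98  -0.  ] F [ 0.1  0.7 -1.9] w 0.0087 ff 29.99962091445923
t 16.0 tcp [ 0.5833  0.0913 -0.0246] yaw 89.44 rp [ 1.7998e+02 -1.0000e-02] F [-0.2  0.5 -1.6] w 0.0083 ff 29.999581575393677
shift units [-0.012 -1.208 -0.   ]
```

View pics/t6.png

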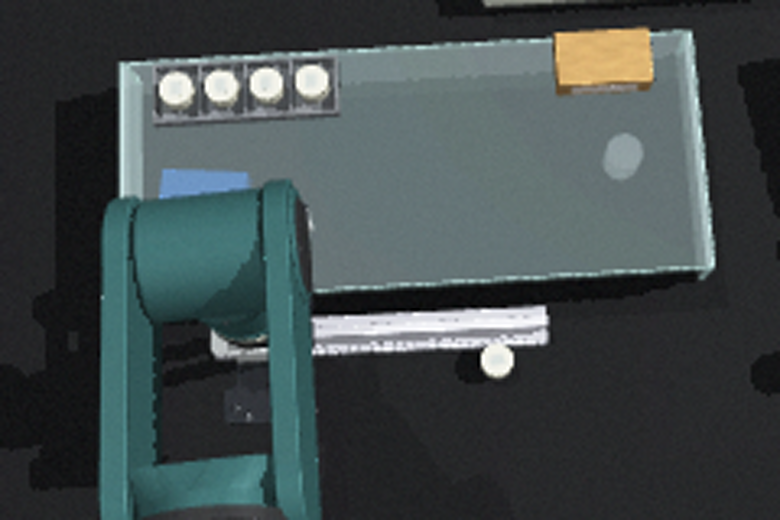

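The specimen is out in the open, face up, at crop (497,360), against the blade's front. Pull 48 mm further and lower onto the bench.

Call:
{"fn": "drive_tool", "kwargs": {"commands": [[0,-0.08,0,0,0,0],[0,-0.12,0,0,0,0],[0,-0.12,0,0,0,0],[0,-0.12,0,0,0,0],[0,-0.12,0,0,0,0],[0,-0.12,0,0,0,0],[0,-0.12,0,0,0,0],[0,-0.12,0,0,0,0],[0,-0.12,0,0,0,0],[0,-0.1,0,0,0,0],[0,-0.06,0,0,0,0],[0,0.05,0,0,0,0],[0,0.05,0,0,0,0],[0,0,0.03,0,0,0],[0,0,0.03,0,0,0],[0,0,0,0,0,0]]}}

```text
time: 18.0
tool_pos: [0.5394, 0.0916, -0.027]
ee_rot: [3.141, 0.0, 1.562]
wrist_force: [0.0, 0.1, -1.4]
width: 0.009
finger_force: 30.0
```

Run:
```python
from h import *
p,R=where()
w=snapshot("top"); W=cloud(w); k=(w["image"].min(2)>90)&(np.abs(W[...,0]-p[0])<.03)&(W[...,1]<p[1]-.05)&(W[...,1]>p[1]-.26)&(W[...,2]<.04)
for a in np.arange(-.16,.04,.04):
    kk=k&(W[...,1]>a)&(W[...,1]<a+.04)
    if kk.sum()>10: print(a.round(2),np.percentile(W[kk][:,2],[5,95]).round(4))
```

```text
t 18.0 tcp [ 0.5394  0.0916 -0.027 ] yaw 89.49 rp [179.98   0.  ] F [ 0.   0.1 -1.4] w 0.009 ff 29.999763071537018
-0.16 [-0.0015  0.0253]
-0.12 [-0.0011  0.0244]
-0.08 [-0.0009  0.0249]
-0.04 [-0.0004  0.0248]
0.0 [-0.0008  0.0245]
```

Down on the bench. Release partway, rise straight up and back off.

Call:
{"fn": "drive_tool", "kwargs": {"commands": [[0,0,0.01,0,0,0],[0,0,0,0,0,0],[0,0,0,0,0,0],[0,0,0,0,0,0],[0,0,0,0,0,0],[0,0,0,0,0,0]], "gripper": 0.5}}

```text
time: 18.8
tool_pos: [0.5392, 0.0916, -0.0275]
ee_rot: [3.142, -0.0, 1.562]
wrist_force: [-0.6, 0.5, 0.4]
width: 0.0471
finger_force: 0.0
```

Call:
{"fn": "drive_tool", "kwargs": {"commands": [[0,0,-0.2,0,0,0],[0,0,-0.4,0,0,0],[0,0,-0.6,0,0,0],[0,0,-0.6,0,0,0],[0,0,-0.6,0,0,0],[0,0,-0.6,0,0,0],[0,0,-0.6,0,0,0],[0.6,-0.6,-0.2,0,0,0],[0.6,-0.6,0,0,0,0],[0.6,-0.6,0,0,0,0],[0.6,-0.6,0,0,0,0],[0.6,-0.4,0,0,0,0],[0.6,0,0,0,0,0],[0,0,0,0,0,0],[0,0,0,0,0,0]]}}

```text
time: 20.68
tool_pos: [0.4288, 0.2361, 0.1252]
ee_rot: [3.141, 0.0, 1.562]
wrist_force: [-0.4, -0.3, 0.3]
width: 0.0471
finger_force: 0.0
```

Run:
```python
from h import *
where()
st=snapshot("top"); sc=snapshot("scene")
a=cv2.resize(st["image"][125:285,120:440],(640,320),interpolation=cv2.INTER_CUBIC); b=cv2.resize(sc["image"][140:280,200:520],(640,280),interpolation=cv2.INTER_CUBIC)
cv2.imwrite("pics/end.png",np.vstack([a,b]))
W=cloud(st); k=(st["image"].min(2)>90)&(W[...,0]>.4)&(W[...,0]<.6)&(np.abs(W[...,1])<.28)
Q=W[k]; print(Q.min(0),Q.max(0))
```

```text
t 20.675 tcp [0.4288 0.2361 0.1252] yaw 89.48 rp [1.7994e+02 1.0000e-02] F [-0.4 -0.3  0.3] w 0.0471 ff 0.0
[ 0.4001265  -0.14040723 -0.00518111] [0.55801519 0.27659225 0.54640958]
```

View pics/end.png

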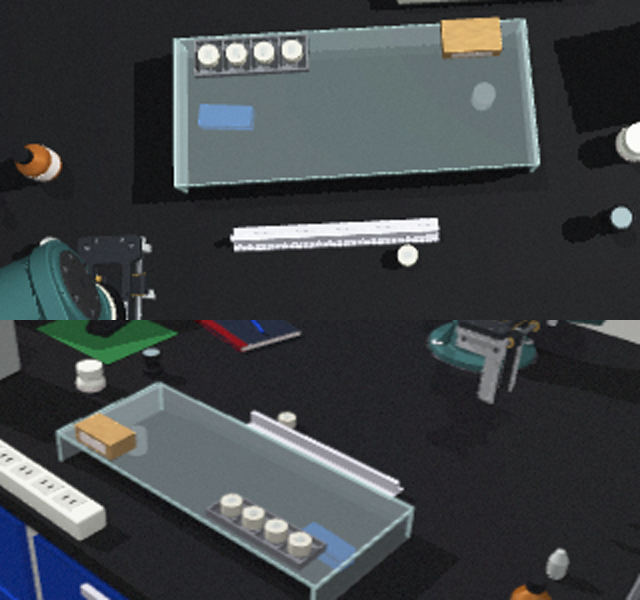

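The end view shows the straightedge flat in front of the riser, with its rear edge at x≈0.558 against 0.6125 for the riser. The specimen is upright on the open bench at (407,255), the bystanders are where they were, and the gripper is clear.

```bash
python3 -c "
from bench import close_job; print(close_job())"
```

```text
the job is handed in; nothing more can be done
None
```

The job is handed in at about 21 s: the mount was swept out face up onto the open bench, and the straightedge lies flat in front of the riser with no part underneath; the first grasp closed on air above the rib, because the fingertips sit about 36 mm above the reported TCP.

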